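# Fit the spacer on the idli stand and show it to the phone

### The arm

A 6-joint arm with a two-finger parallel gripper is mounted at the origin on the work surface. World frame = base frame: x ahead of the robot, y to its left, z up, the work surface at z = 0. Lengths are in m, angles in rad, forces in N, time in s.
With the tool pointing down it reaches from about 0.35 to 0.875 m from the base axis. Payload 4.2 kg.
Tool frame: the origin (TCP) lies at the very end of the fingers, on their centre line; the grasp point (between the pads) lies 19 mm behind it; z points along the fingers, y is the line along which they close (so a half turn about z gives the same grasp; the last joint's range is limited). The gripper opens to 85 mm and grips with 20 to 120 N. Pads are 22 mm wide; open, the fingers measure 114 mm over their backs; the gripper's body (76 mm by 85 mm) begins 54 mm behind the grasp point. The pads swing forward as they close: fully open they stand 13 mm farther back than shut.
Start: joints at [-0.862, 0.385, 0.008, 0, -1.194, -0.259], TCP at [0.272, -0.563, 0.231] pointing down, gripper open.
Joint ranges: [-3.14, 3.14], [-1.21, 2.06], [-1.07, 1.41], [-3.16, 2.05], [-2.99, -0.16], [-3.1, 3.1]. Speed limits (rad/s): [2.79, 2.79, 3.14, 3.14, 3.14, 3.14].

### API

Orientations are given as [roll, pitch, yaw] about the fixed x, y, z axes, in that order (R = Rz(yaw) Ry(pitch) Rx(roll)).
In Python, from plant import read_state, read_camera, finish_job gives the robot as it stands.
- The arm moves only by the tool send_rows, never from a script. Its argument "series" is a list of rows, each a list of 7 numbers: the shift along the tool's x, y, z in m, then the turn, a rotation vector about the tool's x, y, z in units of 6 degrees (1.0 is 6 degrees), then the closure, from 0 (fully open) to 1 (shut). A call has exactly 8 rows; each row is the pose to reach, as a shift and turn from the pose commanded when the call began, along the tool's axes at that moment; what a row does not reach only later rows make up. A row lasts 1/10 s, in which the tool goes at most 50 mm and 8.59 degrees, less where a joint would pass 70% of its speed; a pose out of reach is approached as far as the arm can. A call with a gripper value outside its range is refused whole. The fingers move at their own pace and stop on an object; "grip_force" is the grip in N (left out, the last holds). Time passes only in rows, so rows that repeat a pose let the fingers close, or fill a call up. It gives the time, the measured TCP pose, the force, the opening and the grip force at its end, in the units of the state.
- read_state(): the state, without advancing time (a new reading comes with each control period).
- read_camera(name): name is "scene" or "side" or "wrist"; returns a dict with "frame" (384x512x3 uint8, red, green, blue), "range_z" (384x512 float32, m along the optical axis (not along the pixel's ray), 0 where there is no reading), "fx", "fy", "cx", "cy" (pixels), "R" (3x3) and "t" (3): a world point X has camera coordinates R X + t; the wrist camera has in their place "hand_eye" (4x4, takes a point from camera to tool coordinates, whose origin is the TCP and whose axes are the flange's). Camera axes: x right, y down, z forward; pixel columns grow to the right and rows downward; lengths in m; the calibration is good to about 2 mm. The wrist camera is an equidistant fisheye: a pixel r from the principal point sees the ray r / f radians off the axis. A picture is of the moment at which its call begins: read the wrist's pose just before it.
- finish_job(): hands the job in; it is judged then, once.
The state is a dict: "t": time; "q": joint angles; "joint_velocities": joint speeds; "joint_torque": joint torques, N m; "position": TCP position; "eef_rot": TCP orientation; "force": force on the tool from outside, world axes, zero at the start; "torque": the same for the moment, N m; "opening": finger opening in m; "finger_force": force on a finger pad.
Only numpy, scipy, OpenCV 4.12 (cv2) and the standard library are available. Lean on these libraries where they do the work, as an engineer would, in place of code of your own. Each camera call takes 0.05 s, during which the arm holds its last target. There are 200 camera calls.

### The job

Slide the steel spacer tube from the flap shelf over the rod of the two-cup idli stand so that it rests on the stand, and let go of it. Then lift the whole stand off the counter and finish still holding it, quite still and upright, straight in front of the phone's lens with the middle of the spacer 18 cm from the lens and level with it, and the two cups side by side across the picture. Leave the phone and all the other things where they are.

Things in the scene. Friction and masses are not known exactly. Their poses are not given: they have to be found in the camera images.
- spacer: the part to fit: a plain bare-steel tube, outside diameter 32, bore 16, length 40 mm, 60 g, standing upright on the 12 mm thick flap shelf. Origin at the centre of its underside, z along its bore; both ends are alike. It is the only short tube on the shelf.
- spacer_mid (a point): centre of the spacer, on its axis, 20 mm above its underside
- stand: loose bare-steel idli stand on the counter, 0.25 to 0.5 kg: two shallow dishes (75 mm across, centres 55 mm to either side of the rod along x) joined by a web to a hub of 36 mm diameter; 185 x 75 x 24 mm. The spacer comes to rest on the hub's flat top, 24 mm above the underside. Origin at the centre of the underside, z up along the rod; half a turn about z looks the same.
- rod_tip (a point): top of the stand's upright rod, 114 mm above its underside. The rod is 12 mm in diameter from the hub up to 104 mm, then tapers to 5 mm at the top. With the spacer on, the rod is bare from 64 mm up and can be gripped there; the stand balances on the rod's axis.
- lens (a point): centre of the lens on the back of the phone (black, 72 x 150 x 9 mm, upright in a clamp on a small tripod). -x of this frame is the direction in which the lens looks, level, roughly towards the robot; y is across its picture, z up. Lens height 150 to 200 mm above the counter, different each time.
- tripod: small black three-legged tripod with the phone on it, fixed to the counter. Origin on the counter below the lens, same axes as the lens; its legs reach 60 mm from its mast, which stands 40 mm behind the lens.
- flap: flap shelf folded down flat on the counter from the low steel rack behind it (fixed): plywood plate 300 (x) x 520 (y) x 12 mm, origin at the centre of the plate's underside; the open rack, 200 mm high, stands along its +x edge with a small round chopping board (150 mm) upright in it
- dabba: bystander: closed round steel masala dabba, diameter 174, 80 mm high with its knob, on the flap; origin centre of underside
- ghee: bystander: steel ghee pot with screw lid, diameter 82, 103 mm high, on the flap; origin centre of underside
- cup_a: bystander: larger blue plastic measuring cup with handle, diameter 68, 60 mm high, on the flap; origin centre of underside
- cup_b: bystander: smaller blue plastic measuring cup with handle, diameter 58, 45 mm high, on the flap; origin centre of underside
- jar: bystander: jar with steel lid, diameter 60, 85 mm high, on the counter; origin centre of underside
- spoon: bystander: wooden spoon 200 mm long lying on the counter along its x
Mind the look-alikes: they are no part of the job. What is shaped like the stand but green or pink is not meant.

How it is judged:
On the way:
1. the spacer is on the rod, resting on the hub of the standing idli stand, and let go (x of spacer in the frame of stand between -0.006 and 0.006 m and y of spacer in the frame of stand between -0.006 and 0.006 m and z of spacer in the frame of stand between 0.019 and 0.029 m and angle between the z axis of spacer and the z axis of stand, either way round below 0.2 rad and contact force between the fingers and spacer below 0.2 N and height (world z) of stand below 0.01 m and angle between stand's own z axis and vertical below 0.1 rad), for 0.2 s.
At the end, for the whole second after the job is handed in: Held still in the air by the fingers, resting on nothing else; spacer on the hub within 5 mm, its middle 180 mm in front of the lens, centred and level (each within 30 mm); stand upright within 10 degrees, line of cups across the picture within 15 degrees (x of spacer in the frame of stand between -0.006 and 0.006 m and y of spacer in the frame of stand between -0.006 and 0.006 m and z of spacer in the frame of stand between 0.019 and 0.029 m and angle between the z axis of spacer and the z axis of stand, either way round below 0.2 rad and x of spacer_mid in the frame of lens between -0.21 and -0.15 m and y of spacer_mid in the frame of lens between -0.03 and 0.03 m and z of spacer_mid in the frame of lens between -0.03 and 0.03 m and angle between stand's own z axis and vertical below 0.17 rad and angle between the x axis of stand and the y axis of lens, either way round below 0.26 rad and height (world z) of stand above 0.07 m and contact force between the fingers and stand above 2 N and contact force between stand and tripod below 0.3 N and contact force between stand and flap below 0.3 N and contact force between stand and jar below 0.3 N and linear speed of stand below 0.03 m/s and angular speed of stand below 0.25 rad/s); the arm keeps its last pose, push and grip.
It fails at once if a bystander was moved more than 25 mm (distance of any of dabba, ghee, cup_a, cup_b, jar, spoon from where it was at the start of the episode above 0.025 m).
It fails at once if the phone was moved more than 15 mm (distance of lens from where it was at the start of the episode above 0.015 m).
It also fails if it takes over 66 s, if anything falls off the work surface, if the arm or the gripper's body presses on something with over 40 N, if the wrist force passes 120 N, or if a joint passes its speed limit or range.

## Working session

There is one attempt and no reset: what is moved stays moved. The work goes in short steps, Python scripts to look and compute and a tool call to move; the robot and the scene stay as the last step left them, time stands still between calls to the robot, and variables do not carry over. Pictures are saved under pics/ and viewed, at most 12 in all, crops included, and the job is handed in when it is done.

Besides the shell and the picture viewer there is one more tool, called after "Request:" as name(argument=value, ...) on one line, values as JSON. send_rows: Moves the arm, as the interface text tells. Its arguments: {"type":"object","properties":{"series":{"type":"array"},"grip_force":{"type":"number"}},"required":["series"]}

```bash
mkdir -p pics; ls; python3 - <<'E'
from plant import *
import cv2,numpy as np,pickle
s=read_state();print(s)
for n in("scene","side"):
    c=read_camera(n);pickle.dump(c,open(n+".pkl","wb"));print(n,c["fx"],c["fy"],c["cx"],c["cy"],c["R"],c["t"])
    cv2.imwrite(f"pics/{n}0.png",cv2.resize(c["frame"][:,:,::-1],(800,600)))
E
```

```text
pics
{'t': 0.0, 'q': array([-8.62414437e-01,  3.85566614e-01,  6.62450031e-03, -5.21681479e-04,
       -1.19402009e+00, -2.58624076e-01]), 'joint_velocities': array([ 0.00040642,  0.00024267,  0.00156549,  0.00098064,  0.00081323,
       -0.00052092]), 'joint_torque': array([-6.39956779e-04, -3.92288160e+01,  1.88399255e+01,  4.18644816e+00,
       -4.77727008e-03, -1.66241762e-05]), 'position': array([ 0.27149352, -0.56229438,  0.23021164]), 'eef_rot': array([ 3.13937481e+00, -8.53822661e-05, -2.69202721e+00]), 'force': array([ 0.37240786,  0.60009309, -0.08374669]), 'torque': array([-0.01231796,  0.01095818,  0.01164532]), 'finger_force': 0.0, 'opening': 0.0855436090104319}
scene 352.67528741231985 352.67528741231985 262.21920162661877 187.98447257955723 [[-0.60684607  0.79456844 -0.01997112]
 [ 0.46001272  0.33061904 -0.82406271]
 [-0.64817139 -0.50926619 -0.56614645]] [ 0.32447717 -0.15628163  1.44492331]
side 416.9929776817732 416.9929776817732 250.48733130613945 200.33340640546666 [[-0.87939374 -0.4760931  -0.00142057]
 [-0.22549129  0.41913019 -0.87947914]
 [ 0.41930935 -0.77308812 -0.47593531]] [0.47611836 0.23092691 1.20544956]
```

View pics/scene0.png

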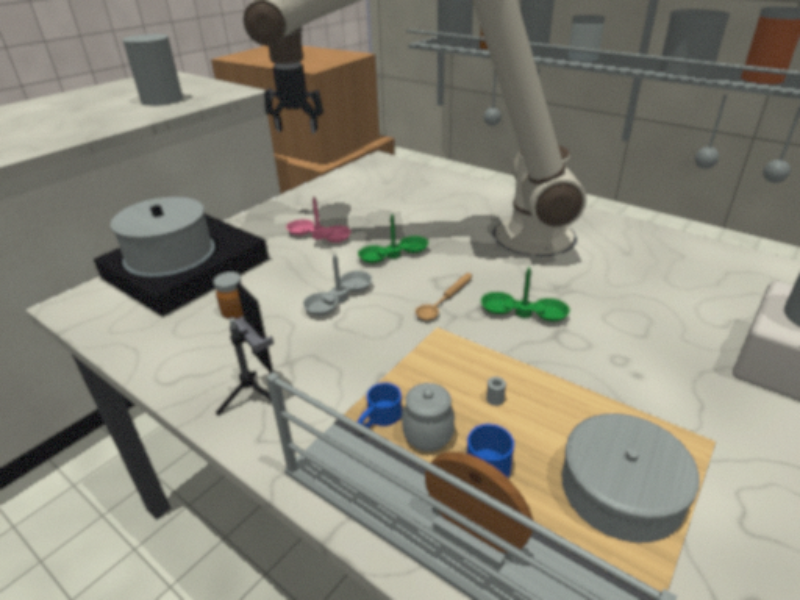

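View pics/side0.png

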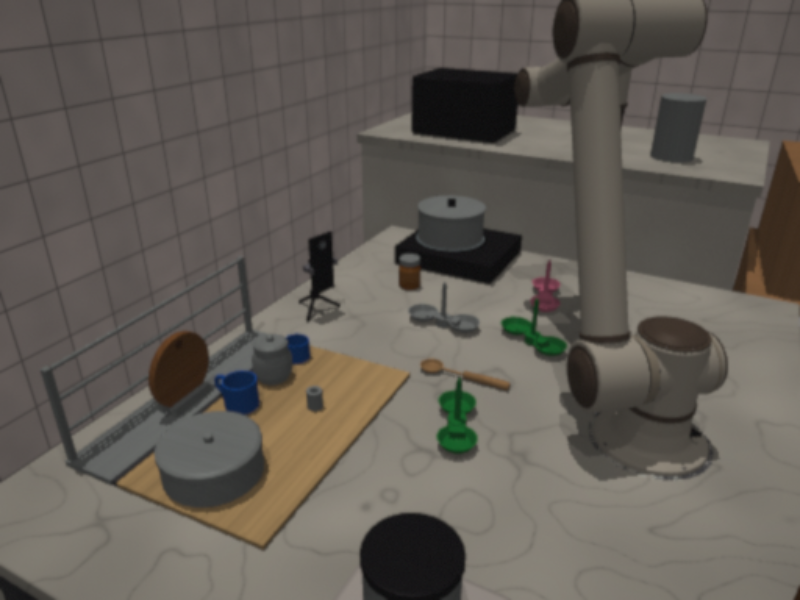

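Candidates (800-px scene picture): stand, steel at (338,293), against the pink one at (318,230) and green ones at (393,250) and (525,305). The spacer is the short tube at (496,391). The ghee pot (428,418) and the cups are not it. In the side picture the stand is at (444,318), the spacer at (314,398) and the phone at (321,262). I'll check these in one close crop.

```bash
cat > h.py <<'E'
import numpy as np,pickle,cv2
from scipy.spatial.transform import Rotation as Ro
def cloud(c):
    z=c["range_z"];v,u=np.mgrid[:384,:512]
    p=np.stack([(u-c["cx"])/c["fx"]*z,(v-c["cy"])/c["fy"]*z,z],-1)
    P=(p-c["t"])@c["R"];P[z==0]=np.nan
    return P
def proj(c,X):
    q=c["R"]@np.asarray(X)+c["t"];return c["fx"]*q[0]/q[2]+c["cx"],c["fy"]*q[1]/q[2]+c["cy"]
def ray_at(c,u,v,z):
    d=c["R"].T@np.array([(u-c["cx"])/c["fx"],(v-c["cy"])/c["fy"],1]);o=-c["R"].T@c["t"]
    return o+d*(z-o[2])/d[2]
E
python3 - <<'E'
from h import *
S=pickle.load(open("scene.pkl","rb"));D=pickle.load(open("side.pkl","rb"))
def crop(c,u,v,w=64,h=48):
    return cv2.resize(c["frame"][v-h//2:v+h//2,u-w//2:u+w//2,::-1],(400,300),interpolation=cv2.INTER_CUBIC)
a=[(S,216,182),(S,317,250),(D,284,204),(D,206,172)]
for c,u,v in a:
    P=cloud(c);print("crop origin",u-32,v-24)
i=[crop(*k) for k in a]
cv2.imwrite("pics/c1.png",np.vstack([np.hstack(i[:2]),np.hstack(i[2:])]))
for nm,c in(("scene",S),("side",D)):
    P=cloud(c)
    f=c["frame"].astype(int);sp=f.max(2)-f.min(2)
    # spacer
    box={"scene":(307,240,328,262),"side":(192,245,212,265)}[nm]
    sub=P[box[1]:box[3],box[0]:box[2]].reshape(-1,3);k=(sub[:,2]>.02)&(sub[:,2]<.07)
    print(nm,"spacer",k.sum(),np.nanmedian(sub[k],0),np.nanmin(sub[k],0),np.nanmax(sub[k],0))
    t=sub[(sub[:,2]>.046)&(sub[:,2]<.06)];print("top",len(t),t.mean(0))
    # stand
    box={"scene":(185,155,245,205),"side":(255,175,312,217)}[nm]
    sub=P[box[1]:box[3],box[0]:box[2]].reshape(-1,3);k=(sub[:,2]>.012)&(sub[:,2]<.14)
    st=sub[k];r=st[st[:,2]>.045];print("rod",len(r),np.median(r,0),r.max(0)); l=st[st[:,2]<.035]
    print("low",len(l),l.mean(0),l.min(0),l.max(0)); w=np.linalg.svd(l[:,:2]-l[:,:2].mean(0))[2][0];print(np.arctan2(w[1],w[0]))
    box={"scene":(145,175,180,245),"side":(195,145,222,205)}[nm]
    sub=P[box[1]:box[3],box[0]:box[2]].reshape(-1,3);ff=f[box[1]:box[3],box[0]:box[2]].reshape(-1,3)
    k=(ff.max(1)<60)&(sub[:,2]>.05)&(sub[:,2]<.35);p=sub[k];m=np.median(p,0);p=p[np.linalg.norm(p-m,axis=1)<.13]
    print("phone",len(p),np.median(p,0),p.min(0),p.max(0));u=np.linalg.svd(p-p.mean(0));print(u[2],u[1])
E
```

```text
crop origin 184 158
crop origin 285 226
crop origin 252 180
crop origin 174 148
scene spacer 182 [0.59769882 0.22789716 0.04502137] [0.57393567 0.21062743 0.02064025] [0.60690749 0.2412292  0.05496297]
top 88 [0.59115625 0.22614563 0.05092117]
rod 66 [ 0.51697944 -0.20899934  0.08139975] [ 0.52116336 -0.20441851  0.11476275]
low 533 [ 0.47533308 -0.22565354  0.02127132] [ 0.30885718 -0.29293528  0.01205467] [ 0.60646429 -0.17423541  0.03394748]
0.2265585601561493
phone 482 [ 0.80666898 -0.11899581  0.14815498] [ 0.79152908 -0.15209791  0.05054838] [ 0.8407243  -0.07957963  0.21443813]
[[-0.17928519  0.00163386  0.98379579]
 [ 0.01710172 -0.99984234  0.0047771 ]
 [ 0.98364849  0.01768106  0.17922898]] [1.06572507 0.38922756 0.25054908]
side spacer 136 [0.5837581  0.23490232 0.04239203] [0.57280663 0.20981319 0.02103275] [0.6053281  0.24490469 0.05403257]
top 58 [0.58803607 0.22833682 0.05015969]
rod 66 [ 0.51444026 -0.20833636  0.06916556] [ 0.69406225 -0.20119869  0.11149635]
low 434 [ 0.54206978 -0.26476511  0.02070801] [ 0.42440032 -0.47885105  0.01207559] [ 0.70523289 -0.16957539  0.03495508]
2.0785536163093283
phone 548 [ 0.79392952 -0.11016698  0.14293946] [ 0.77744718 -0.15561021  0.06454503] [ 0.83929064 -0.07180142  0.2139844 ]
[[ 0.01564562  0.04338663 -0.99893584]
 [ 0.25233472  0.96654924  0.04593213]
 [ 0.96751352 -0.25278483  0.00417431]] [0.98658077 0.49948147 0.08720294]
```

View pics/c1.png

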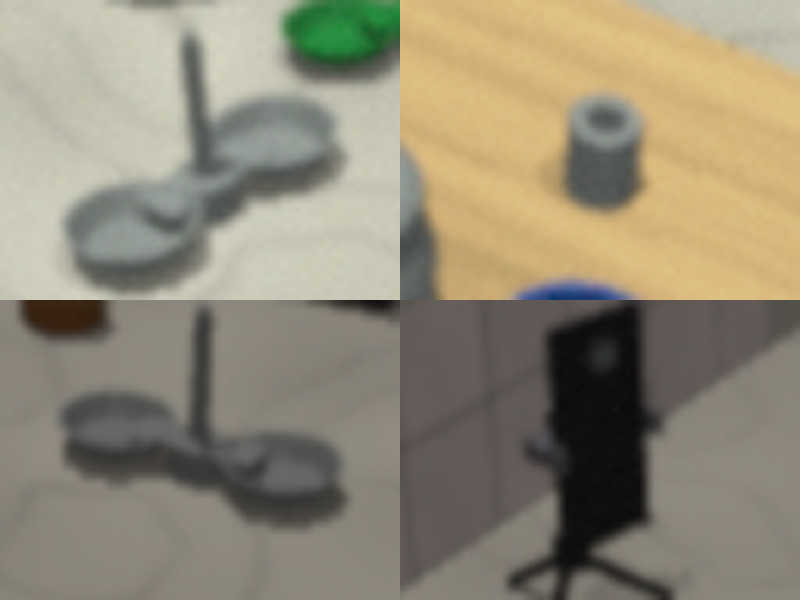

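The crop shows the steel stand with its rod tip at (189,32) and base at (203,168) in the scene tile. It also shows the spacer's bore, opening upwards at (605,122). In the side tile the lens is at (601,355), near the top of the phone. Next I'll refine these points.

```bash
python3 - <<'E'
from h import *
S=pickle.load(open("scene.pkl","rb"));D=pickle.load(open("side.pkl","rb"))
pc=lambda x,y,ou,ov:(ou+(x+.5)/6.25-.5,ov+(y+.5)/6.25-.5)
print("spacer top",ray_at(S,*pc(205,122,285,226),.052))
print("spacer bottom-mid side",[ray_at(D,314/1.5625-.2,391/1.5625-.2,.052)])
print("tip",ray_at(S,*pc(189,30,184,158),.114),ray_at(D,*pc(205,10,252,180),.114))
print("base",ray_at(S,*pc(203,170,184,158),.024),ray_at(D,*pc(200,140,252,180),.024))
rod=np.array([.516,-.209])
A=[]
for c in(S,D):
    P=cloud(c).reshape(-1,3);f=c["frame"].reshape(-1,3).astype(int)
    k=(np.linalg.norm(P[:,:2]-rod,axis=1)<.105)&(P[:,2]>.010)&(P[:,2]<.035)&(f.max(1)-f.min(1)<35)
    A.append(P[k]);l=P[k][:,:2];w=np.linalg.svd(l-l.mean(0))[2][0];print(len(l),l.mean(0),np.degrees(np.arctan2(w[1],w[0])),np.ptp(l@w),(l@w).max()/2+(l@w).min()/2-rod@w)
# phone back plane
P=cloud(D);f=D["frame"].astype(int)
sub=P[152:190,201:211].reshape(-1,3);ff=f[152:190,201:211].reshape(-1,3)
k=np.isfinite(sub[:,0])&(ff.max(1)<70);p=sub[k]
for _ in range(4):
    n=np.linalg.svd(p-p.mean(0))[2][2];d=(p-p.mean(0))@n;p=p[abs(d)<2.0*d.std()+1e-4]
print("plane",len(p),n*np.sign(n[0]),d.std(),p.mean(0))
u,v=pc(201,55,174,148);n2=n
dd=D["R"].T@np.array([(u-D["cx"])/D["fx"],(v-D["cy"])/D["fy"],1]);o=-D["R"].T@D["t"]
print("lens",o+dd*((p.mean(0)-o)@n)/(dd@n), P[int(round(v)),int(round(u))])
# phone corners, crop px in side tile: TL(548-400,332-300) TR(638..,306) BR(645,518) BL(562,545)
for x,y in((148,32),(238,6),(245,218),(165,245)):
    u,v=pc(x,y,174,148);dd=D["R"].T@np.array([(u-D["cx"])/D["fx"],(v-D["cy"])/D["fy"],1]);print(o+dd*((p.mean(0)-o)@n)/(dd@n))
E
```

```text
spacer top [0.5928977  0.22607916 0.052     ]
spacer bottom-mid side [array([0.58670933, 0.22917126, 0.052     ])]
tip [ 0.51421558 -0.21229603  0.114     ] [ 0.51082422 -0.20383443  0.114     ]
base [ 0.51323232 -0.21478152  0.024     ] [ 0.51312569 -0.20974212  0.024     ]
460 [ 0.51382866 -0.21454649] -0.12158143072956838 0.18635191568348392 -0.00269832432874062
337 [ 0.51432727 -0.2119718 ] 176.68284044413804 0.1807020174677283 0.0019629733323135445
plane 316 [ 0.9733577  -0.22915628  0.00788557] 0.002181073799461956 [ 0.79379394 -0.1116946   0.13763299]
lens [ 0.79215195 -0.11693135  0.18813078] [ 0.79010567 -0.11580709  0.19044347]
[ 0.80106111 -0.07817461  0.21470519]
[ 0.78481584 -0.14734518  0.20983385]
[ 0.78629516 -0.14586859  0.07014321]
[ 0.80140376 -0.08148457  0.07622191]
```

```bash
cat >> h.py <<'E'
from plant import *
def go(x,y,z,yaw):
    """shift/turn (tool axes, 6deg units) from now to a tool-down pose with given yaw (deg)"""
    s=read_state();R=Ro.from_euler("xyz",s["eef_rot"]);T=Ro.from_euler("xyz",[np.pi,0,np.radians(yaw)])
    d=R.inv().apply(np.array([x,y,z])-s["position"]);w=np.degrees((R.inv()*T).as_rotvec())/6
    print("t%.2f"%s["t"],"pos",s["position"].round(4),"yaw %.1f"%np.degrees(s["eef_rot"][2]),"q",s["q"].round(2),"open %.4f"%s["opening"],"F",s["force"].round(1))
    print("shift",d.round(4),"turn",w.round(2))
E
python3 - <<'E'
from h import *
S=pickle.load(open("scene.pkl","rb"))
for n,u,v,z in(("ghee knob",428,395,.115),("cup_a top",490,440,.072),("cup_b",385,395,.057),("dabba knob",632,455,.09),("jar",228,280,.085),("green tip",528,270,.114)):
    print(n,ray_at(S,u/1.5625-.2,v/1.5625-.2,z).round(3))
go(.59,.227,.20,-90);go(.59,.227,.20,-154);
E
```

```text
ghee knob [0.733 0.188 0.115]
cup_a top [0.719 0.287 0.072]
cup_b [0.727 0.097 0.057]
dabba knob [0.642 0.461 0.09 ]
jar [ 0.684 -0.355  0.085]
green tip [0.337 0.145 0.114]
t0.10 pos [ 0.2716 -0.5624  0.2303] yaw -154.2 q [-0.86  0.39  0.01 -0.   -1.19 -0.26] open 0.0851 F [-0.7  0.1  0. ]
shift [-0.6299  0.5724  0.0314] turn [ 2.000e-02  1.000e-02 -1.071e+01]
t0.10 pos [ 0.2716 -0.5624  0.2303] yaw -154.2 q [-0.86  0.39  0.01 -0.   -1.19 -0.26] open 0.0851 F [-0.7  0.1  0. ]
shift [-0.6299  0.5724  0.0314] turn [ 0.02 -0.   -0.04]
```

Request:
send_rows(series=[[-0.3,0.275,0,0,0,2,0],[-0.3,0.275,0,0,0,2,0],[-0.3,0.275,0,0,0,2,0],[-0.3,0.275,0,0,0,2,0],[-0.3,0.275,0,0,0,2,0],[-0.3,0.275,0,0,0,2,0],[-0.3,0.275,0,0,0,2,0],[-0.3,0.275,0,0,0,2,0]])

```text
t: 0.9
position: [0.4193, -0.1906, 0.2312]
eef_rot: [3.141, -0.0, -2.901]
force: [1.2, 0.0, 0.1]
opening: 0.0854
finger_force: 0.0
```

```bash
python3 - <<'E'
from h import *
go(.59,.227,.19,-180)
E
```

```text
t0.90 pos [ 0.4193 -0.1906  0.2312] yaw -166.2 q [-0.07  0.1  -0.38 -0.   -1.09 -1.26] open 0.0854 F [1.2 0.  0.1]
shift [-0.2652  0.365   0.0413] turn [ 0.   -0.    2.29]
```

Request:
send_rows(series=[[-0.265,0.365,0.041,0,0,2.29,0],[-0.265,0.365,0.041,0,0,2.29,0],[-0.265,0.365,0.041,0,0,2.29,0],[-0.265,0.365,0.041,0,0,2.29,0],[-0.265,0.365,0.041,0,0,2.29,0],[-0.265,0.365,0.041,0,0,2.29,0],[-0.265,0.365,0.041,0,0,2.29,0],[-0.265,0.365,0.041,0,0,2.29,0]])

```text
t: 1.7
position: [0.5672, 0.1715, 0.1952]
eef_rot: [-3.141, -0.001, -3.141]
force: [0.9, -0.9, 0.6]
opening: 0.0856
finger_force: 0.0
```

Request:
send_rows(series=[[-0.01,0.05,0,0,0,0,0],[-0.01,0.05,0,0,0,0,0],[-0.01,0.05,0,0,0,0,0],[-0.01,0.05,0,0,0,0,0],[-0.01,0.05,0,0,0,0,0],[-0.01,0.05,0,0,0,0,0],[-0.01,0.05,0,0,0,0,0],[-0.01,0.05,0,0,0,0,0]])

```text
t: 2.5
position: [0.5771, 0.2189, 0.1961]
eef_rot: [3.141, 0.0, 3.141]
force: [-0.0, 0.7, -0.1]
opening: 0.0853
finger_force: 0.0
```

```bash
python3 - <<'E'
from h import *
go(.59,.227,.1,-180)
c=read_camera("wrist");pickle.dump(c,open("w1.pkl","wb"));print(c["fx"],c["cx"],c["cy"],c["hand_eye"].round(4))
cv2.imwrite("pics/w1.png",cv2.resize(c["frame"][:,:,::-1],(800,600)))
E
```

```text
t2.50 pos [0.5771 0.2189 0.1961] yaw 180.0 q [ 0.62  0.4  -0.06 -0.   -1.11 -2.2 ] open 0.0853 F [-0.   0.7 -0.1]
shift [-0.0129  0.0081  0.0961] turn [ 0.  0. -0.]
297.3186396354542 256.9026585497737 187.19973119186307 [[-1.800e-03 -9.470e-01 -3.213e-01  8.270e-02]
 [ 1.000e+00 -1.600e-03 -9.000e-04  1.500e-03]
 [ 3.000e-04 -3.213e-01  9.470e-01 -1.421e-01]
 [ 0.000e+00  0.000e+00  0.000e+00  1.000e+00]]
```

View pics/w1.png

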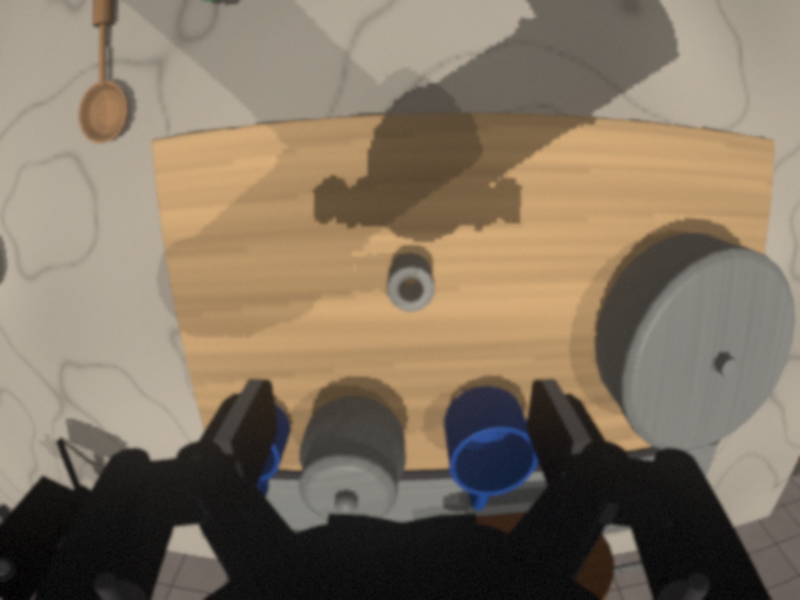

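The wrist picture shows the spacer's top ring centred at (411,288), with nothing near it. The spoon is at the upper left, and the ghee pot and cups are at the bottom.

```bash
cat >> h.py <<'E'
def wpix(c,pos,rot,u,v,z):
    """wrist fisheye pixel -> world point at height z"""
    x,y=(u-c["cx"])/c["fx"],(v-c["cy"])/c["fy"];r=np.hypot(x,y)
    d=np.array([x/r*np.sin(r),y/r*np.sin(r),np.cos(r)]);H=c["hand_eye"];R=Ro.from_euler("xyz",rot)
    o=R.apply(H[:3,3])+pos;d=R.apply(H[:3,:3]@d);return o+d*(z-o[2])/d[2]
E
python3 - <<'E'
from h import *
s=read_state();c=pickle.load(open("w1.pkl","rb"))
k=1.5625
p=wpix(c,s["position"],s["eef_rot"],411.5/k-.2,288/k-.2,.052);print("top",p)
print("bore bottom?",wpix(c,s["position"],s["eef_rot"],411.5/k-.2,265/k-.2,.012))
# ring depth
g=cv2.cvtColor(c["frame"],cv2.COLOR_RGB2GRAY)
print(c["range_z"][184,245:282].round(3))
go(.59,.227,.08,180)
E
```

```text
top [0.58826476 0.22668364 0.052     ]
bore bottom? [0.58377552 0.22746402 0.012     ]
[0.344 0.342 0.304 0.302 0.301 0.302 0.302 0.301 0.303 0.302 0.316 0.323
 0.325 0.329 0.33  0.331 0.332 0.333 0.331 0.33  0.33  0.326 0.324 0.32
 0.314 0.304 0.301 0.302 0.302 0.302 0.302 0.301 0.301 0.344 0.344 0.345
 0.344]
t2.55 pos [0.5771 0.2191 0.196 ] yaw 180.0 q [ 0.62  0.4  -0.06 -0.   -1.11 -2.2 ] open 0.0855 F [ 0.2 -0.3  0.4]
shift [-0.0129  0.0079  0.116 ] turn [ 0.  0. -0.]
```

Request:
send_rows(series=[[-0.012,0.008,0.05,0,0,0,0],[-0.012,0.008,0.09,0,0,0,0],[-0.012,0.008,0.12,0,0,0,0],[-0.012,0.008,0.145,0,0,0,0],[-0.012,0.008,0.165,0,0,0,0],[-0.012,0.008,0.177,0,0,0,0],[-0.012,0.008,0.177,0,0,0,0],[-0.012,0.008,0.177,0,0,0,0]])

```text
t: 3.35
position: [0.5897, 0.2278, 0.0195]
eef_rot: [3.141, 0.001, -3.141]
force: [0.6, 0.4, 1.0]
opening: 0.0854
finger_force: 0.0
```

Request:
send_rows(series=[[0,0,0,0,0,0,0.3],[0,0,0,0,0,0,0.4],[0,0,0,0,0,0,0.5],[0,0,0,0,0,0,0.6],[0,0,0,0,0,0,0.7],[0,0,0,0,0,0,0.8],[0,0,0,0,0,0,0.8],[0,0,0,0,0,0,0.8]], grip_force=35)

```text
t: 4.15
position: [0.5894, 0.2276, 0.0195]
eef_rot: [3.141, 0.001, -3.141]
force: [-0.9, -0.3, 4.7]
opening: 0.0303
finger_force: 35.1
```

```bash
python3 - <<'E'
from h import *
go(.59,.227,.22,180);print(read_state()["finger_force"])
c=read_camera("wrist");pickle.dump(c,open("w2.pkl","wb"))
cv2.imwrite("pics/w2.png",cv2.resize(c["frame"][160:352,128:384,::-1],(800,600)))
E
```

```text
t4.15 pos [0.5894 0.2276 0.0195] yaw -180.0 q [ 0.62  0.61 -0.21  0.   -0.75 -2.19] open 0.0303 F [-0.9 -0.3  4.7]
shift [-0.0007 -0.0006 -0.2005] turn [0.   0.01 0.01]
35.09394837543368
```

View pics/w2.png

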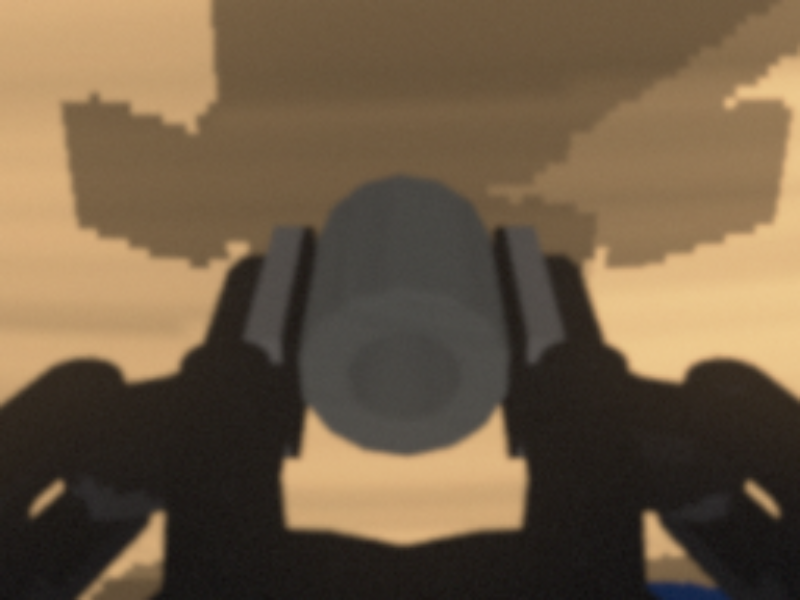

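The spacer is held between the pads, with its top ring centred at (404,373) in the crop, so it is upright. Now I'll work out its offset in the hand, then lift.

```bash
python3 - <<'E'
from h import *
s=read_state();c=pickle.load(open("w2.pkl","rb"))
p=wpix(c,s["position"],s["eef_rot"],128+404.5*.32-.3,160+372*.32-.3,.052);print("spacer top",p,p-s["position"])
E
```

```text
spacer top [0.58747263 0.22904097 0.052     ] [-0.00194875  0.00142053  0.0325449 ]
```

Request:
send_rows(series=[[0,0,-0.02,0,0,0,0.8],[0,0,-0.05,0,0,0,0.8],[0,0,-0.09,0,0,0,0.8],[0,0,-0.13,0,0,0,0.8],[0,0,-0.17,0,0,0,0.8],[0,0,-0.21,0,0,0,0.8],[0,0,-0.23,0,0,0,0.8],[0,0,-0.23,0,0,0,0.8]])

```text
t: 5.0
position: [0.5904, 0.2283, 0.2523]
eef_rot: [3.138, 0.006, -3.141]
force: [0.4, 0.3, -0.9]
opening: 0.0307
finger_force: 34.7
```

Request:
send_rows(series=[[0.01,-0.03,0,0,0,0,0.8],[0.02,-0.07,0,0,0,0,0.8],[0.03,-0.11,0,0,0,0,0.8],[0.04,-0.15,0,0,0,0,0.8],[0.05,-0.19,0,0,0,0,0.8],[0.06,-0.23,0,0,0,0,0.8],[0.07,-0.27,0,0,0,0,0.8],[0.075,-0.3,0,0,0,0,0.8]])

```text
t: 5.8
position: [0.5121, -0.0744, 0.2467]
eef_rot: [3.141, -0.004, 3.141]
force: [0.7, 0.7, 0.2]
opening: 0.0309
finger_force: 34.8
```

Request:
send_rows(series=[[0,-0.03,0,0,0,0,0.8],[0,-0.06,0,0,0,0,0.8],[0,-0.09,0,0,0,0,0.8],[0,-0.12,0,0,0,0,0.8],[0,-0.135,0,0,0,0,0.8],[0,-0.138,0,0,0,0,0.8],[0,-0.138,0,0,0,0,0.8],[0,-0.138,0,0,0,0,0.8]])

```text
t: 6.6
position: [0.5142, -0.2097, 0.2483]
eef_rot: [3.141, -0.001, -3.14]
force: [0.0, 0.4, -0.2]
opening: 0.0305
finger_force: 34.8
```

```bash
python3 - <<'E'
from h import *
go(.514,-.211,.22,180)
c=read_camera("wrist");pickle.dump(c,open("w3.pkl","wb"))
cv2.imwrite("pics/w3.png",cv2.resize(c["frame"][80:368,64:448,::-1],(800,600)))
E
```

```text
t6.60 pos [ 0.5142 -0.2097  0.2483] yaw -179.9 q [-0.1   0.25 -0.14 -0.   -1.18 -1.47] open 0.0305 F [ 0.   0.4 -0.2]
shift [ 0.0002 -0.0013  0.0283] turn [ 0.   -0.01  0.01]
```

View pics/w3.png

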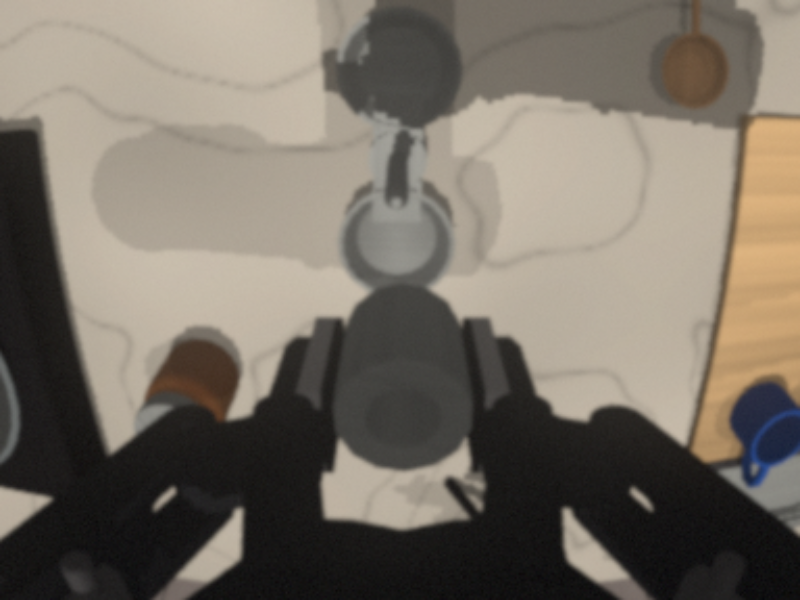

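The stand lies straight below the hand, with the rod tip at (397,202), the dishes centred at (400,68) and (397,240), and the held spacer's bore at (403,415).

```bash
python3 - <<'E'
from h import *
s=read_state();c=pickle.load(open("w3.pkl","rb"));k=384/800
f=lambda u,v,z:wpix(c,s["position"],s["eef_rot"],64+u*k-.25,80+v*k-.25,z)
t=f(397,202,.114);print("tip",t)
print("tip depth",c["range_z"][176:180,252:257].round(3))
a,b=f(400,68,.02),f(397,240,.02);print("dishes",a,b,(a+b)/2,np.linalg.norm(a-b),np.degrees(np.arctan2(*(b-a)[1::-1])))
p=f(403,414,s["position"][2]+.0325);print("spacer rel",p-s["position"], "abs",p)
E
```

```text
tip [ 0.51463198 -0.21083272  0.114     ]
tip depth [[0.289 0.289 0.288 0.29  0.289]
 [0.289 0.29  0.288 0.289 0.289]
 [0.289 0.289 0.289 0.289 0.29 ]
 [0.29  0.288 0.289 0.289 0.294]]
dishes [ 0.45952932 -0.20972638  0.02      ] [ 0.56810415 -0.21176245  0.02      ] [ 0.51381673 -0.21074442  0.02      ] 0.10859392081628144 -1.0743269948877514
spacer rel [-0.002023    0.00143982  0.0325    ] abs [ 0.51223599 -0.20819352  0.28097745]
```

Request:
send_rows(series=[[-0.002,-0.002,0.03,0,0,0,0.8],[-0.002,-0.002,0.06,0,0,0,0.8],[-0.002,-0.002,0.085,0,0,0,0.8],[-0.002,-0.002,0.1,0,0,0,0.8],[-0.002,-0.002,0.11,0,0,0,0.8],[-0.002,-0.002,0.11,0,0,0,0.8],[-0.002,-0.002,0.11,0,0,0,0.8],[-0.002,-0.002,0.11,0,0,0,0.8]])

```text
t: 7.45
position: [0.5172, -0.2125, 0.14]
eef_rot: [-3.141, 0.002, -3.141]
force: [-0.5, 0.6, -0.2]
opening: 0.0306
finger_force: 34.8
```

```bash
python3 - <<'E'
from h import *
go(.5163,-.2118,.095,180)
D=read_camera("side");S=read_camera("scene");s=read_state()
cr=lambda c,u,v:cv2.resize(c["frame"][v-40:v+20,u-20:u+20,::-1],(400,600),interpolation=cv2.INTER_CUBIC)
cv2.imwrite("pics/m1.png",np.hstack([cr(S,215,175),cr(D,284,195)]))
E
```

```text
t7.45 pos [ 0.5172 -0.2125  0.14  ] yaw -179.9 q [-0.1   0.36 -0.29  0.   -0.93 -1.47] open 0.0306 F [-0.5  0.6 -0.2]
shift [0.001  0.0008 0.045 ] turn [-0.    0.02  0.01]
```

View pics/m1.png

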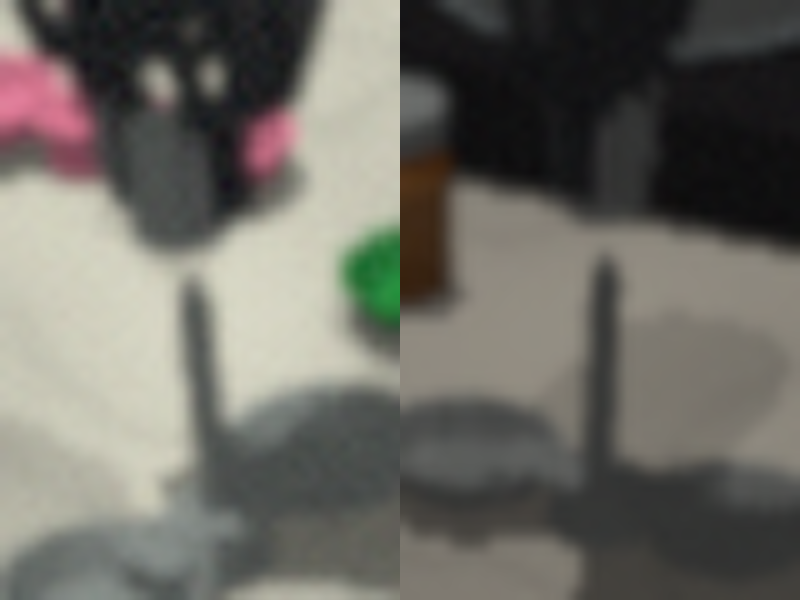

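The scene tile shows the spacer's axis near x=174 and the rod's line at x≈189, so there may be a few mm of lateral offset. I'll check with numbers before lowering.

```bash
python3 - <<'E'
from h import *
s=read_state();pos=s["position"]
c3=pickle.load(open("w3.pkl","rb"));k=384/800
p3=np.array([.5142,-.2097,.2483])
f=lambda u,v,z:wpix(c3,p3,s["eef_rot"],64+u*k-.25,80+v*k-.25,z)
print("bottom front edge rel (expect cx-.016)",f(400,284,.2408)-p3)
S=read_camera("scene");D=read_camera("side");W=read_camera("wrist")
for n,c in(("S",S),("D",D)):
    pickle.dump(c,open("hov%s.pkl"%n,"wb"));P=cloud(c)
    m=(abs(P[...,0]-.515)<.04)&(abs(P[...,1]+.211)<.05)
    for lo,hi in((.03,.11),(.134,.155)):
        q=P[m&(P[...,2]>lo)&(P[...,2]<hi)];
        f2=c["frame"].max(2)[m&(P[...,2]>lo)&(P[...,2]<hi)]
        q2=q[f2>55] if lo>.1 else q
        print(n,lo,len(q),np.median(q,0).round(4),"bright",len(q2),np.median(q2,0).round(4),q2.min(0).round(4),q2.max(0).round(4))
    for X,nm in(((.5145,-.211,.114),"tip"),((.5145,-.211,.03),"base"),((pos[0],pos[1],.132),"sp bottom"),((pos[0],pos[1],.15),"sp mid")):
        print("   ",nm,np.round(proj(c,X),1))
    for X in((pos[0],pos[1],.145),(.5145,-.211,.10),(.5145,-.211,.07)):
        u,v=np.round(proj(c,X)).astype(int);print("   row",v,"from",u-9,c["frame"][v,u-9:u+10].mean(1).round().astype(int))
cv2.imwrite("pics/w4.png",cv2.resize(W["frame"][150:300,157:357,::-1],(800,600),interpolation=cv2.INTER_CUBIC));pickle.dump(W,open("w4.pkl","wb"))
E
```

```text
bottom front edge rel (expect cx-.016) [-0.01507963  0.00068892 -0.0075    ]
S 0.03 72 [ 0.5172 -0.2086  0.0706] bright 72 [ 0.5172 -0.2086  0.0706] [ 0.5088 -0.2166  0.0313] [ 0.5223 -0.2043  0.1099]
S 0.134 61 [ 0.5265 -0.2023  0.1464] bright 58 [ 0.5269 -0.203   0.1461] [ 0.5063 -0.2324  0.1345] [ 0.5325 -0.1808  0.1548]
    tip [214.  162.5]
    base [216.4 183.9]
    sp bottom [212.6 157.9]
    sp mid [212.1 153. ]
   row 154 from 203 [190 183 162 111  80  77  78  79  77  74  72  75  69  48  29  29  48  71
  94]
   row 166 from 205 [201 206 204 205 207 206 203 175 115  86 108 164 198 209 210 209 209 206
 205]
   row 174 from 206 [200 201 203 203 204 204 198 171 112  89 116 162 196 198 189 180 167 154
 146]
D 0.03 63 [ 0.5121 -0.2064  0.0691] bright 63 [ 0.5121 -0.2064  0.0691] [ 0.5069 -0.215   0.0315] [ 0.5205 -0.2002  0.11  ]
D 0.134 48 [ 0.5075 -0.1959  0.1462] bright 11 [ 0.5097 -0.1958  0.1389] [ 0.4996 -0.2051  0.1345] [ 0.5265 -0.1853  0.1442]
    tip [284.3 180.2]
    base [283.4 200.4]
    sp bottom [284.  175.5]
    sp mid [284.2 171. ]
   row 172 from 275 [21 20 19 20 25 22 20 23 36 51 51 51 52 45 28 18 17 17 15]
   row 184 from 275 [139 139 139 139 140 140 138 122  80  58  78 118 136 139 139 138 137 137
 137]
   row 191 from 275 [139 140 139 139 138 133 121  99  68  59  81 111 118 118 118 118 118 117
 117]
```

View pics/w4.png

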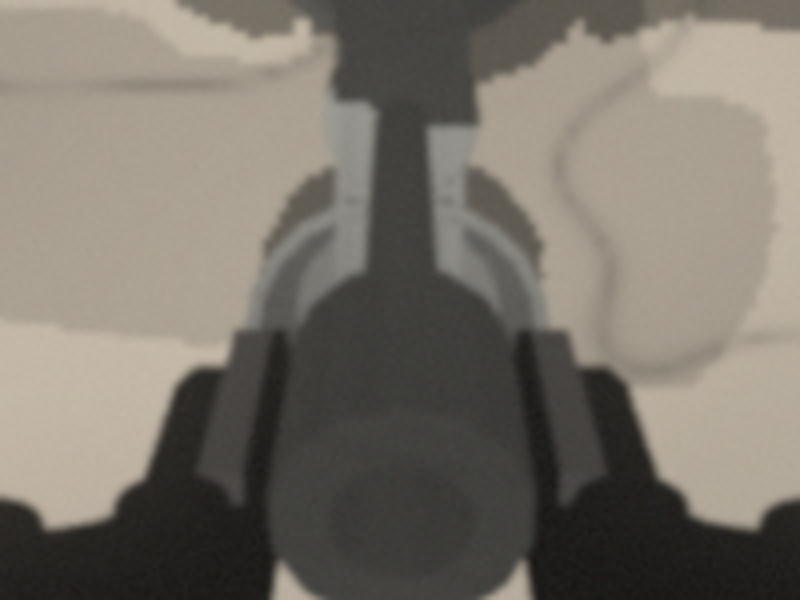

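The wrist view shows the rod at (402,200), in line with the spacer axis at x≈403, so y is aligned. For x I'll check the spacer's bottom arc, which lies below the fingertips in the scene view.

```bash
python3 - <<'E'
from h import *
S=pickle.load(open("hovS.pkl","rb"));D=pickle.load(open("hovD.pkl","rb"));s=read_state();p=s["position"]
for c,r,u in((S,range(155,163),203),(D,range(172,181),275)):
    for v in r: print(v,u,c["frame"][v,u:u+20].mean(1).round().astype(int), c["range_z"][v,u:u+20:2].round(3))
th=np.linspace(0,2*np.pi,73)
for c in(S,D):
  for cx,cy in((p[0]-.002,p[1]),(.5145,-.211)):
    q=np.array([proj(c,(cx+.016*np.cos(a),cy+.016*np.sin(a),p[2]-.0075)) for a in th]);print("expected bottom circle u",q[:,0].min().round(1),q[:,0].max().round(1),"lowest",q[q[:,1].argmax()].round(1))
E
```

```text
155 203 [198 193 177 144 114  88  78  80  80  77  68  71  67  48  36  42  60  83
 106 126] [1.431 1.429 1.434 1.122 1.123 1.122 1.112 1.11  1.119 1.429]
156 203 [200 196 185 172 145 107  83  81  79  80  74  73  72  58  56  82 105 120
 142 165] [1.415 1.417 1.417 1.129 1.125 1.123 1.115 1.119 1.132 1.421]
157 203 [200 196 191 181 161 124  87  79  77  79  77  77  73  79  99 136 158 167
 178 192] [1.418 1.416 1.415 1.131 1.126 1.121 1.119 1.123 1.416 1.412]
158 203 [202 200 198 192 177 137 102  86  80  81  81  81  89 108 144 177 195 196
 200 200] [1.413 1.405 1.408 1.133 1.128 1.128 1.13  1.137 1.402 1.405]
159 203 [204 202 201 200 189 168 139 110 101  98 100 104 117 146 178 197 206 206
 202 203] [1.403 1.406 1.404 1.401 1.128 1.134 1.13  1.403 1.399 1.402]
160 203 [204 204 205 202 202 192 176 159 145 139 145 150 163 182 197 203 207 206
 205 202] [1.396 1.396 1.396 1.392 1.395 1.399 1.393 1.399 1.396 1.396]
161 203 [204 202 204 203 205 202 195 185 177 170 171 173 185 197 206 206 207 205
 207 205] [1.391 1.388 1.386 1.395 1.386 1.389 1.39  1.389 1.386 1.392]
162 203 [202 204 202 204 205 
[... 969 characters left out ...]
17 1.807]
178 275 [129 129 129 129 130 131 129 127 125 124 125 126 126 127 126 120 104  98
  95  89] [1.822 1.824 1.823 1.819 1.819 1.812 1.823 1.815 1.822 1.809]
179 275 [130 132 132 133 133 134 134 134 132 128 132 135 135 135 135 134 129 128
 127 125] [1.808 1.802 1.811 1.803 1.8   1.807 1.819 1.805 1.803 1.804]
180 275 [134 134 135 135 136 136 136 134 124 111 123 134 137 137 137 136 136 136
 136 135] [1.799 1.796 1.798 1.796 1.797 1.794 1.793 1.799 1.795 1.799]
expected bottom circle u 208.2 218.1 lowest [212.4 160.1]
expected bottom circle u 208.6 218.5 lowest [212.7 160.3]
expected bottom circle u 280.3 289.0 lowest [285.1 177.5]
expected bottom circle u 280.1 288.9 lowest [284.9 177.7]
```

The bottom arc is centred at u≈212.4 in scene (expected 212.4 to 212.7) and 284.5 in side (expected 285). It is aligned within about 1 mm, so I'll lower it.

Request:
send_rows(series=[[0,0,0.015,0,0,0,0.8],[0,0,0.022,0,0,0,0.8],[0,0,0.028,0,0,0,0.8],[0,0,0.034,0,0,0,0.8],[0,0,0.039,0,0,0,0.8],[0,0,0.044,0,0,0,0.8],[0,0,0.048,0,0,0,0.8],[0,0,0.048,0,0,0,0.8]])

```text
t: 8.5
position: [0.516, -0.2125, 0.0901]
eef_rot: [3.141, -0.001, -3.141]
force: [0.2, 0.7, -0.6]
opening: 0.0308
finger_force: 34.8
```

No contact force, so the bore is over the rod. Lowering on to TCP 0.047.

Request:
send_rows(series=[[0,0,0.01,0,0,0,0.8],[0,0,0.018,0,0,0,0.8],[0,0,0.026,0,0,0,0.8],[0,0,0.033,0,0,0,0.8],[0,0,0.038,0,0,0,0.8],[0,0,0.042,0,0,0,0.8],[0,0,0.042,0,0,0,0.8],[0,0,0.042,0,0,0,0.8]])

```text
t: 9.3
position: [0.5165, -0.2126, 0.0489]
eef_rot: [-3.141, 0.0, -3.141]
force: [-0.4, -0.0, 0.0]
opening: 0.0304
finger_force: 34.8
```

```bash
python3 - <<'E'
from h import *
go(.516,-.2125,.047,180)
E
```

```text
t9.30 pos [ 0.5165 -0.2126  0.0489] yaw -180.0 q [-0.1   0.47 -0.38  0.   -0.72 -1.47] open 0.0304 F [-0.4 -0.   0. ]
shift [0.0005 0.0001 0.0019] turn [-0.    0.    0.01]
```

Request:
send_rows(series=[[0,0,0,0,0,0,0.4],[0,0,0,0,0,0,0.3],[0,0,0,0,0,0,0.2],[0,0,0,0,0,0,0.1],[0,0,0,0,0,0,0.1],[0,0,0,0,0,0,0.1],[0,0,0,0,0,0,0.1],[0,0,0,0,0,0,0.1]])

```text
t: 10.1
position: [0.5163, -0.2126, 0.0488]
eef_rot: [-3.142, -0.0, -3.141]
force: [0.7, -1.0, -0.5]
opening: 0.0769
finger_force: 0.0
```

Request:
send_rows(series=[[0,0,-0.01,0,0,0,0.1],[0,0,-0.03,0,0,0,0.1],[0,0,-0.06,0,0,0,0.1],[0,0,-0.09,0,0,0,0.1],[0,0,-0.11,0,0,0,0.1],[0,0,-0.13,0,0,0,0.1],[0,0,-0.13,0,0,0,0.1],[0,0,-0.13,0,0,0,0.1]])

```text
t: 10.9
position: [0.5162, -0.2124, 0.1793]
eef_rot: [3.141, 0.001, -3.141]
force: [-0.5, -0.4, -1.0]
opening: 0.0772
finger_force: 0.0
```

```bash
python3 - <<'E'
from h import *
go(.5145,-.211,.072,180);
S=read_camera("scene");D=read_camera("side");W=read_camera("wrist");pickle.dump(W,open("w5.pkl","wb"))
cr=lambda c,u,v:cv2.resize(c["frame"][v-36:v+24,u-20:u+20,::-1],(266,400),interpolation=cv2.INTER_CUBIC)
w=cv2.resize(W["frame"][60:360,156:356,::-1],(267,400))
cv2.imwrite("pics/m2.png",np.hstack([cr(S,215,175),cr(D,284,195),w]))
E
```

```text
t10.90 pos [ 0.5162 -0.2124  0.1793] yaw -180.0 q [-0.1   0.32 -0.24 -0.   -1.02 -1.47] open 0.0772 F [-0.5 -0.4 -1. ]
shift [0.0018 0.0014 0.1073] turn [0.   0.01 0.  ]
```

View pics/m2.png

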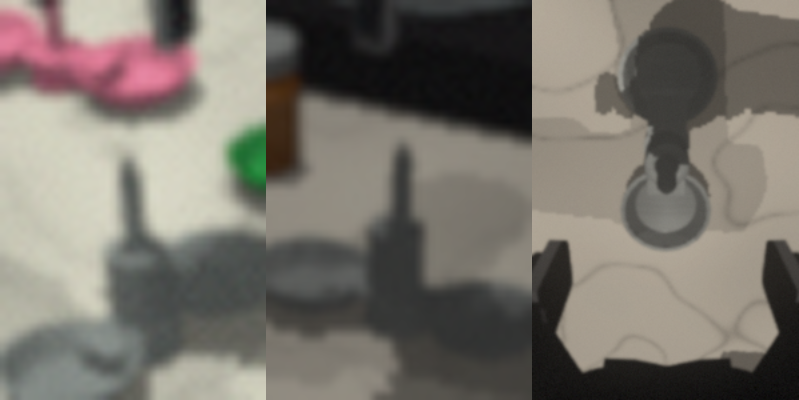

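The spacer sits on the hub with about half of the rod bare above it. The tip is at (666,185) in the wrist tile, and the stand hasn't moved.

```bash
python3 - <<'E'
from h import *
s=read_state();c=pickle.load(open("w5.pkl","rb"))
print(wpix(c,s["position"],s["eef_rot"],156+133/1.335,60+186/1.333,.114))
g=c["frame"][193:204,246:266].mean(2).round().astype(int);print(g)
P=cloud(read_camera("side"));m=(abs(P[...,0]-.514)<.03)&(abs(P[...,1]+.211)<.03)
z=P[m][:,2];print(np.histogram(z[z>.02],np.arange(.02,.13,.008)))
E
```

```text
[ 0.51226806 -0.21203899  0.114     ]
[[123 122 117  98  74  62  59  58  59  59  58  58  60  61  59  60  61  79
  101 115]
 [116 119 114  95  73  64  60  59  60  61  58  58  59  56  60  60  59  74
   98 111]
 [117 117 110  94  72  60  60  60  61  61  60  61  58  61  61  57  59  74
   96 111]
 [120 117 107  89  69  58  61  61  62  61  60  62  60  61  60  60  61  73
   92 108]
 [124 120 108  90  69  59  60  60  58  62  61  62  61  61  60  59  60  69
   92 107]
 [126 124 113  93  73  61  59  61  59  60  61  62  60  59  62  61  57  73
   96 112]
 [126 125 118 101  78  62  62  59  62  61  60  62  62  60  60  60  64  78
  102 117]
 [123 126 121 105  84  67  61  62  64  64  63  63  61  61  62  62  69  88
  109 121]
 [125 126 123 112  94  77  67  62  61  62  61  64  62  63  63  67  81 101
  115 122]
 [126 125 124 120 107  93  77  65  66  61  65  66  64  65  70  79  94 113
  121 124]
 [124 128 127 125 120 109  92  80  69  67  65  65  69  72  82  96 111 121
  124 126]]
(array([53, 14, 16, 18, 20, 25,  4,  7,  5,  6,  7,  3,  0]), array([0.02 , 0.028, 0.036, 0.044, 0.052, 0.06 , 0.068, 0.076, 0.084,
       0.092, 0.1  , 0.108, 0.116, 0.124]))
```

Request:
send_rows(series=[[0.001,0.001,0.04,0,0,0,0.1],[0.001,0.001,0.07,0,0,0,0.1],[0.001,0.001,0.09,0,0,0,0.1],[0.001,0.001,0.105,0,0,0,0.1],[0.001,0.001,0.11,0,0,0,0.1],[0.001,0.001,0.11,0,0,0,0.1],[0.001,0.001,0.11,0,0,0,0.1],[0.001,0.001,0.11,0,0,0,0.1]])

```text
t: 11.9
position: [0.516, -0.2117, 0.0697]
eef_rot: [-3.141, 0.002, -3.141]
force: [-0.7, -0.5, 0.2]
opening: 0.0769
finger_force: 0.0
```

Request:
send_rows(series=[[0,0,0,0,0,0,0.3],[0,0,0,0,0,0,0.45],[0,0,0,0,0,0,0.6],[0,0,0,0,0,0,0.7],[0,0,0,0,0,0,0.8],[0,0,0,0,0,0,0.9],[0,0,0,0,0,0,1],[0,0,0,0,0,0,1]], grip_force=90)

```text
t: 12.7
position: [0.5153, -0.2116, 0.0688]
eef_rot: [-3.142, 0.0, -3.141]
force: [-0.0, -0.5, -0.0]
opening: 0.0094
finger_force: 87.6
```

Request:
send_rows(series=[[0,0,0,0,0,0,1],[0,0,-0.005,0,0,0,1],[0,0,-0.015,0,0,0,1],[0,0,-0.025,0,0,0,1],[0,0,-0.035,0,0,0,1],[0,0,-0.04,0,0,0,1],[0,0,-0.04,0,0,0,1],[0,0,-0.04,0,0,0,1]])

```text
t: 13.5
position: [0.515, -0.2114, 0.1087]
eef_rot: [3.141, -0.0, -3.141]
force: [0.1, 0.3, -5.0]
opening: 0.0096
finger_force: 87.7
```

```bash
python3 - <<'E'
from h import *
go(.616,-.074,.213,-102);
D=read_camera("side");S=read_camera("scene")
cr=lambda c,u,v:cv2.resize(c["frame"][v-48:v+24,u-32:u+32,::-1],(400,450),interpolation=cv2.INTER_CUBIC)
cv2.imwrite("pics/m3.png",np.hstack([cr(S,215,175),cr(D,284,195)]))
E
```

```text
t13.50 pos [ 0.515  -0.2114  0.1087] yaw -180.0 q [-0.1   0.39 -0.32 -0.   -0.86 -1.47] open 0.0096 F [ 0.1  0.3 -5. ]
shift [-0.101   0.1374 -0.1042] turn [  0.   0. -13.]
```

View pics/m3.png

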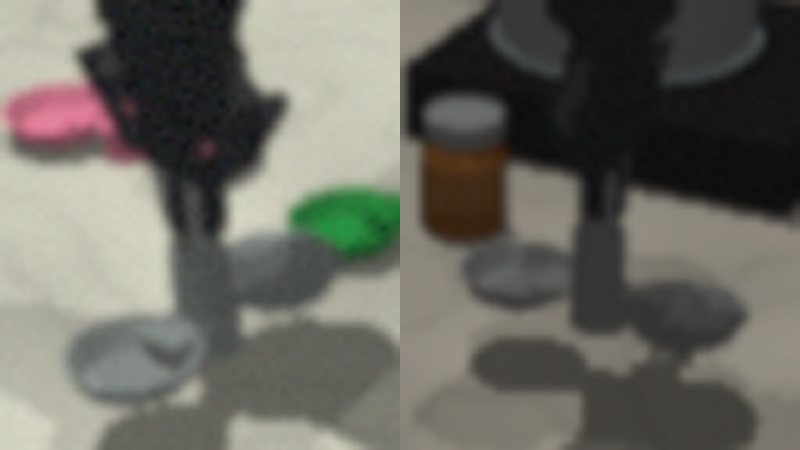

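The stand is lifted cleanly and hangs upright with the spacer on the hub, at about 5 N. I'll raise it next, then move across and turn it.

Request:
send_rows(series=[[0,0,-0.01,0,0,0,1],[0,0,-0.025,0,0,-0.3,1],[0,0,-0.045,0,0,-0.8,1],[0,0,-0.065,0,0,-1.3,1],[0,0,-0.085,0,0,-1.8,1],[0,0,-0.098,0,0,-2.3,1],[0,0,-0.105,0,0,-2.7,1],[0,0,-0.105,0,0,-3,1]])

```text
t: 14.4
position: [0.5159, -0.2117, 0.2158]
eef_rot: [-3.14, 0.003, -2.825]
force: [0.7, -1.0, -5.8]
opening: 0.0103
finger_force: 88.0
```

Request:
send_rows(series=[[0,0,0,0,0,-0.4,1],[0,0,0,0,0,-1,1],[0,0,0,0,0,-1.7,1],[0,0,0,0,0,-2.4,1],[0,0,0,0,0,-3.1,1],[0,0,0,0,0,-3.8,1],[0,0,0,0,0,-4.5,1],[0,0,0,0,0,-5,1]])

```text
t: 15.2
position: [0.515, -0.2115, 0.214]
eef_rot: [3.141, -0.0, -2.301]
force: [-0.2, -0.1, -5.4]
opening: 0.0097
finger_force: 88.0
```

Request:
send_rows(series=[[0,0,0,0,0,-0.4,1],[0,0,0,0,0,-1,1],[0,0,0,0,0,-1.7,1],[0,0,0,0,0,-2.4,1],[0,0,0,0,0,-3.1,1],[0,0,0,0,0,-3.8,1],[0,0,0,0,0,-4.5,1],[0,0,0,0,0,-5,1]])

```text
t: 16.0
position: [0.5151, -0.2115, 0.214]
eef_rot: [3.141, 0.0, -1.777]
force: [0.5, -0.7, -4.7]
opening: 0.0095
finger_force: 88.0
```

```bash
python3 - <<'E'
from h import *
go(.616,-.074,.213,-102)
E
```

```text
t16.00 pos [ 0.5151 -0.2115  0.214 ] yaw -101.8 q [-0.1   0.28 -0.19 -0.   -1.1  -0.11] open 0.0095 F [ 0.5 -0.7 -4.7]
shift [-0.1553 -0.0706  0.001 ] turn [0.   0.   0.03]
```

Request:
send_rows(series=[[-0.01,-0.004,0,0,0,0,1],[-0.03,-0.013,0,0,0,0,1],[-0.055,-0.025,0,0,0,0,1],[-0.08,-0.036,0,0,0,0,1],[-0.105,-0.048,0,0,0,0,1],[-0.13,-0.059,0,0,0,0,1],[-0.147,-0.067,0,0,0,0,1],[-0.155,-0.07,0,0,0,0,1]])

```text
t: 16.8
position: [0.617, -0.0727, 0.2135]
eef_rot: [-3.142, 0.0, -1.779]
force: [-0.7, -0.1, -5.5]
opening: 0.0097
finger_force: 88.1
```

Request:
send_rows(series=[[0,0,0,0,0,0,1],[0,0,0,0,0,0,1],[0,0,0,0,0,0,1],[0,0,0,0,0,0,1],[0,0,0,0,0,0,1],[0,0,0,0,0,0,1],[0,0,0,0,0,0,1],[0,0,0,0,0,0,1]])

```text
t: 17.6
position: [0.6159, -0.0745, 0.2138]
eef_rot: [3.142, -0.0, -1.78]
force: [0.0, 0.9, -4.9]
opening: 0.0099
finger_force: 88.1
```

```bash
python3 - <<'E'
from h import *
go(.616,-.074,.213,-102);s=read_state();print(s["joint_velocities"].round(3))
S=read_camera("scene");D=read_camera("side")
q=np.r_[s["position"][:2],.189]
i=[]
for c in(S,D):
    u,v=np.round(proj(c,q)).astype(int);i.append(cv2.resize(c["frame"][v-48:v+48,u-32:u+32,::-1],(400,600),interpolation=cv2.INTER_CUBIC))
    P=cloud(c);m=(np.linalg.norm(P[...,:2]-q[:2],axis=-1)<.105)&(P[...,2]>.135)&(P[...,2]<.178);l=P[m][:,:2];w=np.linalg.svd(l-l.mean(0))[2][0]
    print(len(l),l.mean(0),np.degrees(np.arctan2(w[1],w[0])),np.ptp(l@w),P[m][:,2].min())
cv2.imwrite("pics/m4.png",np.hstack(i))
E
```

```text
t17.60 pos [ 0.6159 -0.0745  0.2138] yaw -102.0 q [ 0.14  0.39 -0.03  0.   -1.15 -0.35] open 0.0099 F [ 0.   0.9 -4.9]
shift [-0.0006 -0.      0.0008] turn [ 0. -0.  0.]
[ 0.001 -0.    -0.001  0.    -0.     0.   ]
682 [ 0.61770106 -0.06797914] 79.52475474555402 0.1833996632718696 0.14733126030584218
437 [ 0.61646085 -0.06867447] 77.71404290914954 0.18551386854663063 0.14253088026068034
```

View pics/m4.png

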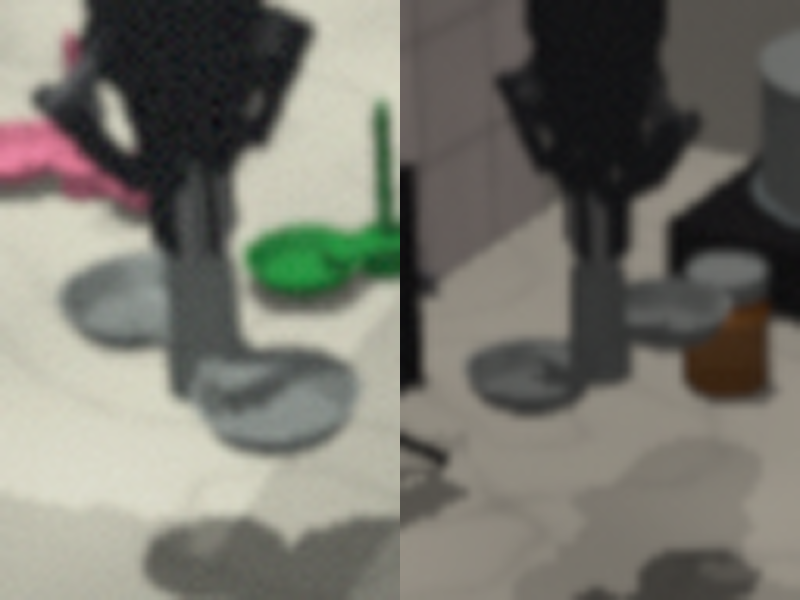

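The stand hangs upright and still with the spacer on the hub. The line of cups is at about 78°, against 77° across the lens, and position and height match the target. I'll hand it in.

```bash
python3 -c "
from plant import *
print(finish_job())"
```

```text
the job is handed in; nothing more can be done
None
```

I slid the spacer onto the stand's rod and let go of it. The arm now holds the stand still and upright about 18 cm in front of the lens, with the cups side by side across the picture, and I've handed the job in; no verdict came back.

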